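# Lay the spice jars in the tray in order of length

### The job

The longest spice jar, the black one, already lies in one of the two end lanes of the bamboo spice tray. Lay the four other jars from the drying mat in the four empty lanes, one in each and centred along it, so that the row steps down in length from the black jar to the shortest at the other end. They are glass: lay them down, do not drop them, and leave the black jar and the blue cup on the mat as they are.

Things in the scene. Friction and masses are not known exactly. Their poses are not given: they have to be found in the camera images.
- jar_60: glass spice jar, round, 36 mm in diameter, 60 mm long, green (dried herb); the shortest of the five; steel lid at its +x end. Origin on its axis at mid-length; x along the axis; round, so z need not point up. Lies in a groove of the fixed ridged grey mat, axis 23 mm above the worktop, at least 25 mm clear beside it; ridges reach 8 mm up: keep fingertips higher.
- jar_80: glass spice jar, round, 36 mm in diameter, 80 mm long, yellow (turmeric); steel lid at its +x end. Origin on its axis at mid-length; x along the axis; round, so z need not point up. Lies in a groove of the fixed ridged grey mat, axis 23 mm above the worktop, at least 25 mm clear beside it; ridges reach 8 mm up: keep fingertips higher.
- jar_100: glass spice jar, round, 36 mm in diameter, 100 mm long, brown (cinnamon); steel lid at its +x end. Origin on its axis at mid-length; x along the axis; round, so z need not point up. Lies in a groove of the fixed ridged grey mat, axis 23 mm above the worktop, at least 25 mm clear beside it; ridges reach 8 mm up: keep fingertips higher.
- jar_120: glass spice jar, round, 36 mm in diameter, 120 mm long, red (paprika); steel lid at its +x end. Origin on its axis at mid-length; x along the axis; round, so z need not point up. Lies in a groove of the fixed ridged grey mat, axis 23 mm above the worktop, at least 25 mm clear beside it; ridges reach 8 mm up: keep fingertips higher.
- jar_140: glass spice jar, round, 36 mm in diameter, 140 mm long, black (peppercorns); the longest of the five; steel lid at its +x end. Origin on its axis at mid-length; x along the axis; round, so z need not point up. Lies in an end lane of the tray (either end; that lane is not listed), axis 26 mm above the worktop. Stays there.
- lane_2: lane of the fixed bamboo tray, 169 x 64 mm; lanes 64 mm apart (28 mm between jars). Origin mid-lane at worktop level; x along the lane. Two dowels along it (tops 12 mm up) cradle a jar with its axis 26 mm above the lane's x axis; 18 mm high rails at the lane's two ends. This is the second lane from the tray's +y end.
- lane_3: lane of the fixed bamboo tray, 169 x 64 mm; lanes 64 mm apart (28 mm between jars). Origin mid-lane at worktop level; x along the lane. Two dowels along it (tops 12 mm up) cradle a jar with its axis 26 mm above the lane's x axis; 18 mm high rails at the lane's two ends. This is the middle lane.
- lane_4: lane of the fixed bamboo tray, 169 x 64 mm; lanes 64 mm apart (28 mm between jars). Origin mid-lane at worktop level; x along the lane. Two dowels along it (tops 12 mm up) cradle a jar with its axis 26 mm above the lane's x axis; 18 mm high rails at the lane's two ends. This is the second lane from the tray's -y end.
- lane_end: lane of the fixed bamboo tray, 169 x 64 mm; lanes 64 mm apart (28 mm between jars). Origin mid-lane at worktop level; x along the lane. Two dowels along it (tops 12 mm up) cradle a jar with its axis 26 mm above the lane's x axis; 18 mm high rails at the lane's two ends. This is the empty end lane, at the tray's +y or -y end, farthest from the black jar.
- cup: loose blue espresso cup, 46 mm in diameter, 55 mm high, standing upright on the drying mat among the jars; origin under its centre; to be left alone.
Things that resemble listed ones, but are neither listed nor needed, are in the scene too. Leave any purple look-alike of the jar_80 alone.

How it is judged (in metres and radians):
At the end, for the whole second after the job is handed in: From the black jar on, the lanes hold the 120, 100, 80 and 60 mm jars, each lying within 15 mm of its lane's middle lengthwise, 8 mm sideways and 0.12 rad, axis 20 to 31 mm up, all at rest; the black jar within 12 mm and the upright cup within 25 mm of where they started (((horizontal distance between jar_140 and lane_2 below 0.1 m and (x of jar_120 in the frame of lane_2 between -0.015 and 0.015 m and y of jar_120 in the frame of lane_2 between -0.008 and 0.008 m and z of jar_120 in the frame of lane_2 between 0.02 and 0.031 m and angle between the x axis of jar_120 and the x axis of lane_2, either way round below 0.12 rad) and (x of jar_100 in the frame of lane_3 between -0.015 and 0.015 m and y of jar_100 in the frame of lane_3 between -0.008 and 0.008 m and z of jar_100 in the frame of lane_3 between 0.02 and 0.031 m and angle between the x axis of jar_100 and the x axis of lane_3, either way round below 0.12 rad) and (x of jar_80 in the frame of lane_4 between -0.015 and 0.015 m and y of jar_80 in the frame of lane_4 between -0.008 and 0.008 m and z of jar_80 in the frame of lane_4 between 0.02 and 0.031 m and angle between the x axis of jar_80 and the x axis of lane_4, either way round below 0.12 rad) and (x of jar_60 in the frame of lane_end between -0.015 and 0.015 m and y of jar_60 in the frame of lane_end between -0.008 and 0.008 m and z of jar_60 in the frame of lane_end between 0.02 and 0.031 m and angle between the x axis of jar_60 and the x axis of lane_end, either way round below 0.12 rad)) or (horizontal distance between jar_140 and lane_4 below 0.1 m and (x of jar_120 in the frame of lane_4 between -0.015 and 0.015 m and y of jar_120 in the frame of lane_4 between -0.008 and 0.008 m and z of jar_120 in the frame of lane_4 between 0.02 and 0.031 m and angle between the x axis of jar_120 and the x axis of lane_4, either way round below 0.12 rad) and (x of jar_100 in the frame of lane_3 between -0.015 and 0.015 m and y of jar_100 in the frame of lane_3 between -0.008 and 0.008 m and z of jar_100 in the frame of lane_3 between 0.02 and 0.031 m and angle between the x axis of jar_100 and the x axis of lane_3, either way round below 0.12 rad) and (x of jar_80 in the frame of lane_2 between -0.015 and 0.015 m and y of jar_80 in the frame of lane_2 between -0.008 and 0.008 m and z of jar_80 in the frame of lane_2 between 0.02 and 0.031 m and angle between the x axis of jar_80 and the x axis of lane_2, either way round below 0.12 rad) and (x of jar_60 in the frame of lane_end between -0.015 and 0.015 m and y of jar_60 in the frame of lane_end between -0.008 and 0.008 m and z of jar_60 in the frame of lane_end between 0.02 and 0.031 m and angle between the x axis of jar_60 and the x axis of lane_end, either way round below 0.12 rad))) and linear speed of each of jar_60, jar_80, jar_100, jar_120, jar_140 below 0.02 m/s and angular speed of each of jar_60, jar_80, jar_100, jar_120, jar_140 below 0.3 rad/s and distance of jar_140 from where it was at the start of the episode below 0.012 m and distance of cup from where it was at the start of the episode below 0.025 m and angle between cup's own z axis and vertical below 0.3 rad); the robot touches nothing.
It fails at once if a jar was dropped (falling faster than 0.7 m/s, about 25 mm of free fall, out of the fingers) ((linear speed of jar_60 above 0.7 m/s and contact force between the fingers and jar_60 below 0.05 N) or (linear speed of jar_80 above 0.7 m/s and contact force between the fingers and jar_80 below 0.05 N) or (linear speed of jar_100 above 0.7 m/s and contact force between the fingers and jar_100 below 0.05 N) or (linear speed of jar_120 above 0.7 m/s and contact force between the fingers and jar_120 below 0.05 N) or (linear speed of jar_140 above 0.7 m/s and contact force between the fingers and jar_140 below 0.05 N)).
It fails at once if the cup was pushed more than 40 mm or tipped over (distance of cup from where it was at the start of the episode above 0.04 m or angle between cup's own z axis and vertical above 0.6 rad).
It fails at once if the black jar was taken out of its lane (distance of jar_140 from where it was at the start of the episode above 0.04 m).
It also fails if it takes over 125 s, if anything falls off the work surface, if the arm or the gripper's body presses on something with over 40 N, if the wrist force passes 120 N, or if a joint passes its speed limit or range.

### The arm

A 6-joint arm with a two-finger parallel gripper is mounted at the origin on the work surface. World frame = base frame: x ahead of the robot, y to its left, z up, the work surface at z = 0. Lengths are in mm, angles in degrees, forces in N, time in s.
With the tool pointing down it reaches from about 325 to 925 mm from the base axis. Payload 3.1 kg.
Tool frame: the origin (TCP) lies on the centre line of the jaws, within the pads' length; the fingertips stand tip_reach ahead of it and the grasp point (between the pads) lies 11 mm behind it (tip_reach is the distance from the TCP to the fingertips, in mm); z points along the fingers, x is the direction in which the jaws open and shut, and the axes are right-handed (so a half turn about z gives the same grasp; the last joint's range is limited). The gripper opens to 85 mm and grips with 20 to 120 N. Pads are 22 mm wide; open, the fingers measure 114 mm over their backs; the gripper's body (76 mm by 85 mm) begins 54 mm behind the grasp point. The pads swing forward as they close: fully open they stand 13 mm farther back than shut.
Start: joints at [66.394, 12.427, 92.441, -0, 75.132, -6.429], TCP at [184.562, 597.14, 239.3] pointing down, gripper open.
Joint ranges: [-157.48, 157.48], [-44.54, 120.13], [17.64, 146.25], [-64.5, 244.5], [7.68, 150.69], [-147.95, 147.95]. Speed limits (degrees/s): [159.86, 159.86, 180, 180, 180, 180].

### API

Orientations are given as a 3x3 rotation matrix whose columns are the frame's x, y, z axes.
In Python, from workcell import movep, move_l, set_joints, open_jaws, grasp, sleep, inverse_kinematics, observe, read_camera, get_calibration, MotionError, sign_off, tip_reach gives the robot as it stands. Calls block until the motion is done:
- movep(position, orientation): joint-space move of the TCP to a pose.
- move_l(position, attitude=None, max_speed=150): straight line of the TCP; attitude=None keeps the orientation; max_speed is the mean speed in mm/s.
- set_joints(angles): joint-space move.
- open_jaws() and grasp(grasp_force=None): open the fingers fully, or close them until they stop; grasp_force is the grip in N (None keeps the last).
- sleep(seconds).
- inverse_kinematics(position, orientation): joint angles nearest the present ones, or None.
- observe(): the state.
- read_camera(name): name is "scene" or "side" or "wrist"; returns the picture (480x640x3 uint8, red, green, blue); there is no depth.
- get_calibration(name): a dict with "vertical_fov" (degrees; the focal length in pixels is half the picture's height over the tangent of half this angle, whatever the lens; pixels are square), "cx", "cy" (the principal point, pixels), "k1" (the pictures are not rectified: a ray, as slopes to the right and down, at radius r is drawn at 1 + k1 r^2 times it, then the intrinsics apply), "rvec" (rotation vector, rad) and "tvec" (3), from world to camera coordinates, as OpenCV has them; the wrist camera has in their place "T_tool_cam" (4x4, takes a point from camera to tool coordinates, whose origin is the TCP and whose axes are the tool frame's). Camera axes: x right, y down, z forward; pixel columns grow to the right and rows downward; lengths in mm; the calibration is good to about 2 mm. A picture is of the moment at which its call begins: read the wrist's pose just before it. get_calibration takes no time and is no camera call.
A pose or a line that the arm cannot do raises MotionError and nothing moves.
- sign_off(): hands the job in, once; it reports no verdict.
The state is a dict: "time_s": time; "joint_pos": joint angles; "qd": joint speeds; "joint_torque": joint torques, N m; "position": TCP position; "ee_rot": TCP orientation; "ft_force": force on the tool from outside, world axes, zero at the start; "moment": the same for the moment, N m; "width": finger opening in mm.
Only numpy, scipy, OpenCV 4.12 (cv2) and the standard library are available. Lean on these libraries where they do the work, as an engineer would, in place of code of your own. Each camera call takes 0.05 s, during which the arm holds its last target.

## Working session

There is one attempt and no reset: what is moved stays moved. The work goes in short steps, each a Python script; the robot and the scene stay as the last script left them, time stands still between calls to the robot, and variables do not carry over. Pictures are saved under pics/ and viewed, and the job is handed in when it is done.

```bash
ls; mkdir -p pics
python3 - <<'E'
from workcell import *
import cv2
o=observe();print({k:o[k] for k in('time_s','position','ee_rot','width','ft_force')}, tip_reach if not callable(tip_reach) else tip_reach())
for n in("scene","side","wrist"):
    im=read_camera(n);cv2.imwrite(f"pics/{n}0.png",im[:,:,::-1]);print(n,get_calibration(n))
E
```

```text
pics
{'time_s': 0.0, 'position': array([184.2292817 , 596.39369876, 237.96526981]), 'ee_rot': array([[ 2.95312237e-01,  9.55400306e-01, -9.69032367e-04],
       [ 9.55397816e-01, -2.95313697e-01, -2.19847300e-03],
       [-2.38659031e-03, -2.76575428e-04, -9.99997114e-01]]), 'width': 85.56268374424337, 'ft_force': array([ 0.87672925,  0.35850137, -0.61476003])} 8.0
scene {'vertical_fov': 48.026015981511115, 'cx': 312.0549460780392, 'cy': 243.91854158989193, 'k1': -0.022267929040010112, 'rvec': array([ 2.4663605 ,  0.81096918, -0.23530599]), 'tvec': array([-369.65499037, -220.56076534, 1284.97924889])}
side {'vertical_fov': 49.68042038621573, 'cx': 320.615308428796, 'cy': 239.60213425232055, 'k1': -0.13600991116509797, 'rvec': array([ 0.07704605, -2.67794855,  1.54057472]), 'tvec': array([501.12847886,  71.95636274, 998.30679201])}
wrist {'vertical_fov': 60.14367968586652, 'cx': 317.47375492259187, 'cy': 240.27336844179453, 'k1': -0.08369028274764125, 'T_tool_cam': array([[ 9.99999854e-01,  2.10504675e-04, -4.98470778e-04,
        -1.02878915e-01],
       [-4.64022312e-05,  9.51191883e-01,  3.08600064e-01,
        -8.05136643e+01],
       [ 5.39103114e-04, -3.08599996e-01,  9.51191754e-01,
        -1.34564571e+02],
       [ 0.00000000e+00,  0.00000000e+00,  0.00000000e+00,
         1.00000000e+00]])}
```

View pics/scene0.png

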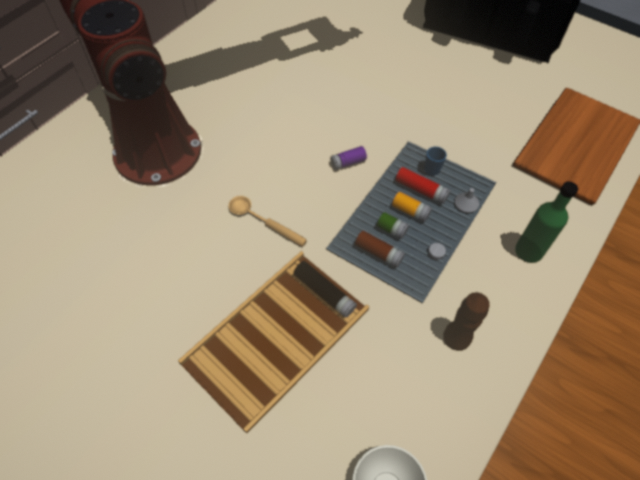

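View pics/side0.png

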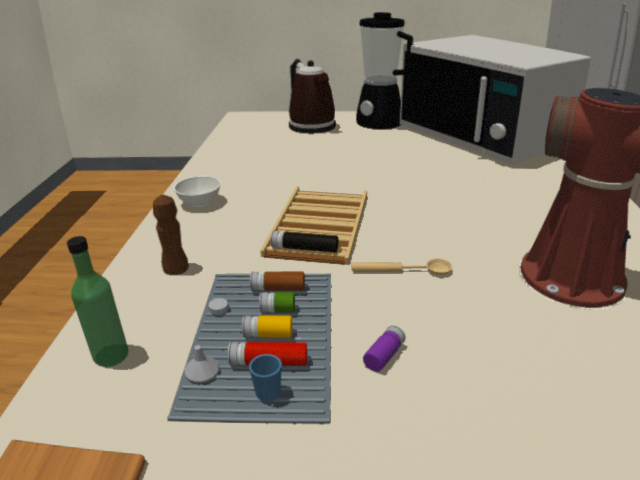

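View pics/wrist0.png

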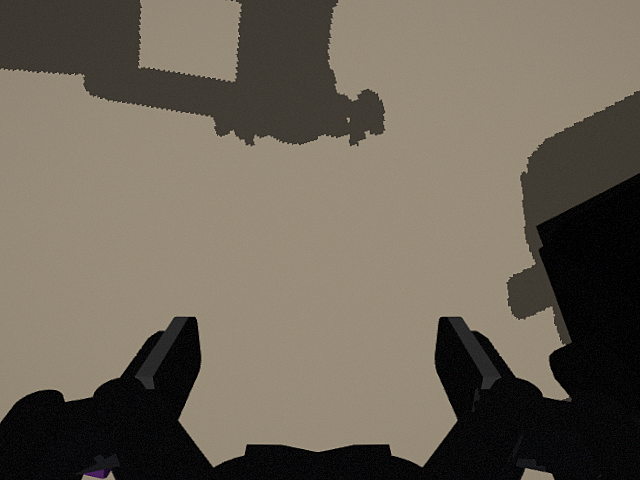

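Scene view: red jar at (420,184), yellow (410,206), green (391,225), brown (378,248). The cup is at (435,160), and the tray's black jar is at (325,287) in the end lane nearest the mat. The purple look-alike at (349,157) lies off the mat. The side view agrees: red (268,353), yellow (268,327), green (278,303), brown (278,281), purple (384,348).

Next step is to cast rays.

```bash
cat > h.py <<'E'
import numpy as np, cv2
from workcell import *
def intr(c):
    f=240/np.tan(np.radians(c['vertical_fov']/2))
    return np.array([[f,0,c['cx']],[0,f,c['cy']],[0,0,1]])
def cam(n,obs=None):
    c=get_calibration(n);K=intr(c)
    if n=='wrist':
        T=np.eye(4);T[:3,:3]=obs['ee_rot'];T[:3,3]=obs['position'];T=T@c['T_tool_cam'];R=T[:3,:3];C=T[:3,3]
    else:
        Rw=cv2.Rodrigues(c['rvec'])[0];R=Rw.T;C=-Rw.T@c['tvec']
    return K,c['k1'],R,C
def ray(cm,px):
    K,k1,R,C=cm
    u=cv2.undistortPoints(np.array(px,float).reshape(-1,1,2),K,np.array([k1,0,0,0.]))[:,0]
    d=np.c_[u,np.ones(len(u))]@R.T
    return C,d
def onplane(cm,px,z):
    C,d=ray(cm,px);return C+d*((z-C[2])/d[:,2])[:,None]
def proj(cm,P):
    K,k1,R,C=cm
    return cv2.projectPoints((np.atleast_2d(P)-C)@R,np.zeros(3),np.zeros(3),K,np.array([k1,0,0,0.]))[0][:,0]
E
python3 - <<'E'
from h import *
np.set_printoptions(precision=1,suppress=True)
s=cam('scene');d=cam('side')
print(s[3],d[3])
P=[(420,184),(410,206),(391,225),(378,248),(325,287)]
Q=[(268,353),(268,327),(278,303),(278,281),(305,241)]
print(onplane(s,P,23),'\n',onplane(d,Q,23))
print('tray',onplane(s,[(301,254),(369,309),(247,430),(180,361)],18),'\n',onplane(d,[(300,189),(368,192),(350,260),(265,253)],18))
print('mat',onplane(s,[(407,143),(495,184),(423,300),(328,247)],3))
print('cup,purple',onplane(s,[(434,172),(349,157)],5),onplane(d,[(268,398),(384,350)],5))
E
```

```text
[ 816.  -483.   968.2] [432.1 858.9 573.1]
[[561.2 268.3  23. ]
 [574.6 202.5  23. ]
 [567.8 135.4  23. ]
 [576.7  70.5  23. ]
 [541.4 -68.2  23. ]] 
 [[565.3 266.   23. ]
 [575.  203.8  23. ]
 [567.4 137.9  23. ]
 [576.8  70.5  23. ]
 [540.4 -78.8  23. ]]
tray [[ 455.4  -33.1   18. ]
 [ 636.7  -54.5   18. ]
 [ 593.6 -370.3   18. ]
 [ 414.9 -348.8   18. ]] 
 [[ 579.4 -351.3   18. ]
 [ 405.1 -337.9   18. ]
 [ 444.4  -15.6   18. ]
 [ 619.   -35.7   18. ]]
mat [[466.9 374.9   3. ]
 [694.1 386.5   3. ]
 [709.7  32.6   3. ]
 [485.2  21.6   3. ]]
cup,purple [[564.6 332.7   5. ]
 [380.5 253.5   5. ]] [[555.2 341.6   5. ]
 [384.7 230.9   5. ]]
```

Run:
```python
from h import *
np.set_printoptions(precision=1,suppress=True)
T=get_calibration('wrist')['T_tool_cam'];c=get_calibration('wrist')
cm=(intr(c),c['k1'],T[:3,:3],T[:3,3])
C,d=ray(cm,[(197,318),(437,318),(175,318),(460,318)])
for r,x in zip(d,[-42.7,42.7,-42.7,42.7]): print(C+r*(x-C[0])/r[0])
R=np.array([[0,1,0],[1,0,0],[0,0,-1.]])
# overhead; camera sits at tool y -80 => world x-80
for p,n in (([540,200,330],'matw'),([520,-170,330],'trayw')):
    movep(p,R);sleep(0.3);o=observe();im=read_camera('wrist')
    cv2.imwrite(f'pics/{n}.png',im[:,:,::-1]);np.savez(f'{n}.npz',im=im,ee_rot=o['ee_rot'],position=o['position']);print(o['position'],o['time_s'])
    if n=='matw':
        grasp(30);o=observe();im=read_camera('wrist');cv2.imwrite('pics/shut.png',im[:,:,::-1]);print(o['time_s'],o['width']);open_jaws();print(observe()['time_s'])
```

```text
[-42.7  -9.7  -5.3]
[42.7 -8.6 -3.2]
[-42.7 -20.7 -25.6]
[ 42.7 -20.3 -24.8]
[539.8 200.5 329.9] 2.4
3.2167 -0.22258504264698142
4.05
[ 520.3 -169.2  330. ] 5.7333
```

View pics/matw.png

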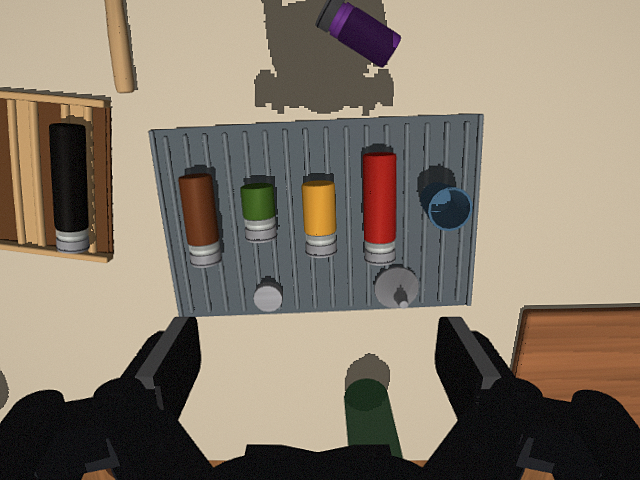

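View pics/trayw.png

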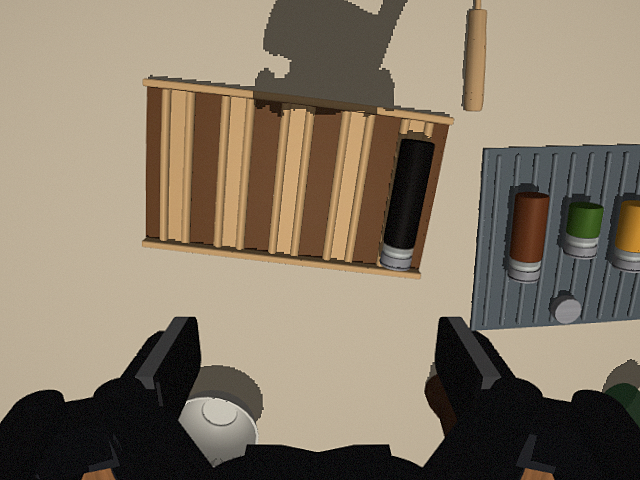

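View pics/shut.png

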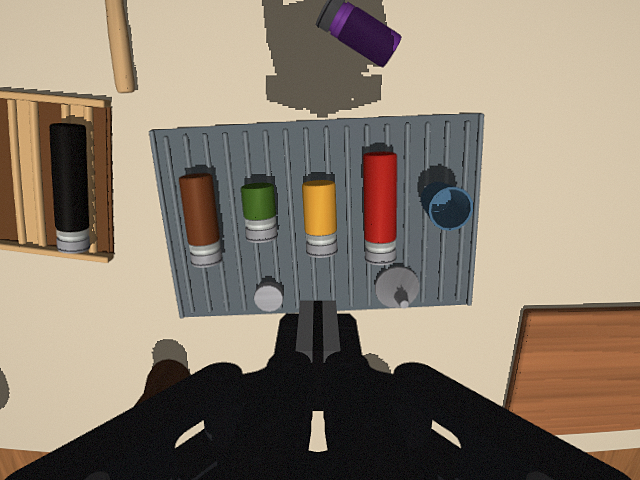

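Overhead wrist view of the mat: brown (200,218), green (259,211), yellow (320,218), red (380,208), cup (448,207), purple (360,33), plus a lid-like disc (268,297) and a funnel (397,287).

In the tray view, the lane strips are centred at columns 178, 233, 293 and 352, with the black jar at (408,203) in the +y lane. The black jar is therefore in the +y end lane, so 120→lane_2, 100→lane_3, 80→lane_4 and 60→the -y end lane. The open fingertips sit about 13 mm back, at tool z ≈ -5.

Now I'll measure.

```bash
cat > meas.py <<'E'
from h import *
def camz(n):
    z=np.load(n);return z['im'],cam('wrist',{'ee_rot':z['ee_rot'],'position':z['position']})
HS={'red':((0,150,60),(6,255,255)),'brown':((7,120,40),(14,255,150)),'yellow':((15,150,110),(30,255,255)),'green':((40,120,30),(75,255,255))}
LEN={'red':120,'brown':100,'yellow':80,'green':60}
def body(im,col,zone=None):
    m=cv2.inRange(cv2.cvtColor(im,cv2.COLOR_RGB2HSV),*[np.array(a) for a in HS[col]])
    if zone is not None:
        k=np.zeros_like(m);x0,y0,x1,y1=zone;k[y0:y1,x0:x1]=1;m=m*k
    m=cv2.morphologyEx(m,cv2.MORPH_OPEN,np.ones((3,3)))
    n,l,s,_=cv2.connectedComponentsWithStats(m)
    i=1+np.argmax(s[1:,4]);return l==i,s[i]
def axis(cm,mask,zax):
    """rows run along world x: row mid-points -> axis line at zax"""
    rows=np.where(mask.any(1))[0];n=len(rows);mid=[]
    for r in rows[int(.15*n):int(.85*n)]:
        c=np.where(mask[r])[0];mid.append(((c[0]+c[-1])/2,r))
    P=onplane(cm,mid,zax)[:,:2]
    vx,vy,x0,y0=cv2.fitLine(P.astype(np.float32),cv2.DIST_HUBER,0,.01,.01).ravel()
    d=np.array([vx,vy])*np.sign(vx);p0=np.array([x0,y0])
    c=np.where(mask[rows[0]+1])[0].mean()
    bot=rows[-1]+1
    return p0,d,(c,rows[0]-.0),(np.where(mask[rows[-1]-1])[0].mean(),bot)
E
python3 - <<'E'
from meas import *
np.set_printoptions(precision=1,suppress=True)
im,cm=camz('matw.npz');print('cam',cm[3])
for c in HS:
    m,s=body(im,c,(150,110,480,310))
    p0,d,t,b=axis(cm,m,23)
    near=onplane(cm,[t],5)[0][:2];far=onplane(cm,[b],41)[0][:2]
    s0=(near-p0)@d;cen=p0+d*(s0+LEN[c]/2)
    print(c,s,'near',near,'bodyend',far,'centre',cen,'ang',np.degrees(np.arctan2(d[1],d[0])), 'bodylen',(far-near)@d)
print('cup rim',onplane(cm,[(448,208),(428,208),(470,208)],55))
print('lid far ends z~41->', onplane(cm,[(205,265),(262,240),(322,255),(380,263)],23))
im,cm=camz('trayw.npz');print('cam',cm[3])
print(onplane(cm,[(147,78),(453,119),(419,276),(142,244)],18))
print('black',onplane(cm,[(418,139),(397,269)],26))
crop=cv2.resize(im[60:300,120:480],None,fx=2.2,fy=2.2)[:,:,::-1];cv2.imwrite('pics/traycrop.png',crop)
crop=cv2.resize(camz('matw.npz')[0][130:290,160:480],None,fx=2.5,fy=2.5,interpolation=2)[:,:,::-1];cv2.imwrite('pics/matcrop.png',crop)
E
```

```text
cam [459.3 200.7 464.5]
red [ 363  154   33   89 2806] near [508.6 271.7] bodyend [599.6 267. ] centre [568.9 268.6] ang 3.1876166 bodylen 90.55589293139056
brown [ 179  176   39   70 2120] near [532.8  73.1] bodyend [603.2  72. ] centre [582.9  70.1] ang 2.148612 bodylen 70.36371645829921
yellow [ 302  184   33   52 1557] near [542.1 214.1] bodyend [591.8 201.8] centre [582.3 202.3] ang 1.1554133 bodylen 49.40734713156856
green [ 241  183   34   37 1101] near [540.9 135.8] bodyend [574.1 135. ] centre [571.  136.1] ang 2.8696387 bodylen 33.03452227702731
cup rim [[557.2 334.   55. ]
 [557.3 313.3  55. ]
 [557.1 357.   55. ]]
lid far ends z~41-> [[632.4  71.4  23. ]
 [602.1 138.5  23. ]
 [619.9 205.8  23. ]
 [629.6 272.1  23. ]]
cam [ 439.8 -169.1  464.6]
[[ 409.  -345.    18. ]
 [ 450.5  -26.8   18. ]
 [ 628.5  -49.9   18. ]
 [ 589.5 -371.4   18. ]]
black [[471.1 -64.5  26. ]
 [616.4 -78.1  26. ]]
```

View pics/traycrop.png

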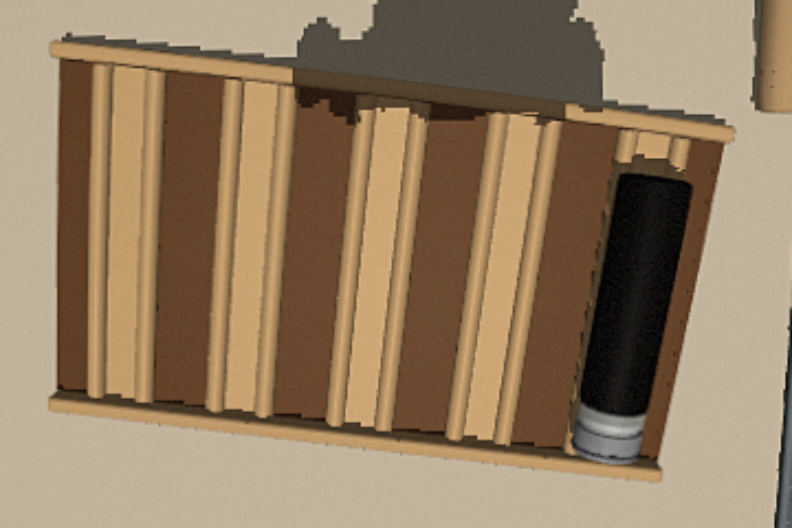

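View pics/matcrop.png

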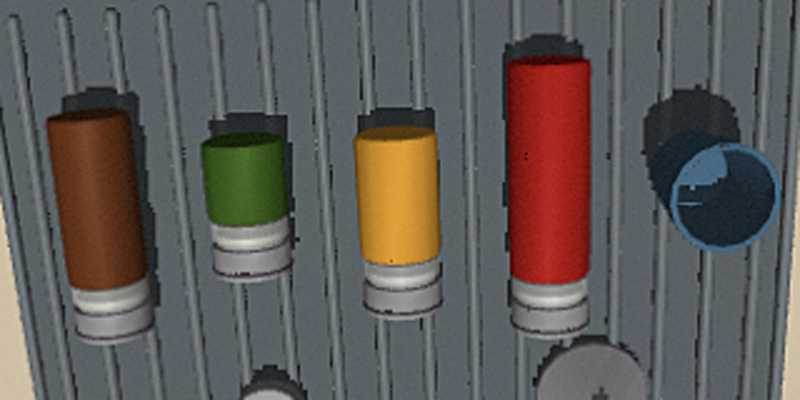

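The crop confirms the choice: red 120, yellow 80, green 60 and brown 100 all have steel lids on the +x end. The body masks cut off the dark end faces, so I'm recomputing the ends from the crop edges: tops at rows 173.2, 182.4, 180.8 and 152.4, lid ends at 265.2, 240.8, 256.4 and 264. I'm also getting the tray lanes from the dowel strips.

Run:
```python
from meas import *
np.set_printoptions(precision=1,suppress=True)
im,cm=camz('matw.npz')
E={'brown':((196,173.2),(206,265.2)),'green':((257,182.4),(261,240.8)),'yellow':((319,180.8),(321,256.4)),'red':((380,152.4),(380,264))}
for c,(t,b) in E.items():
    n=onplane(cm,[t],5)[0];f=onplane(cm,[b],40)[0];print(c,n,f,'len',f[0]-n[0],'mid',(n+f)[:2]/2)
im,cm=camz('trayw.npz')
# crop px -> full px ; dowel crest lines (left,right) top & bottom rows
g=lambda x,y:((x+.5)/2.2-.5+120,(y+.5)/2.2-.5+60)
L={'end':((103,65),(96,395),(157,70),(145,402)),'4':((234,80),(216,410),(288,86),(264,416)),'3':((366,108),(336,425),(419,115),(384,430)),'2':((498,115),(456,438),(552,125),(503,442)),'blk':((626,130),None,(680,140),None)}
for k,v in L.items():
    P=[None if p is None else onplane(cm,[g(*p)],12)[0][:2] for p in v]
    if P[1] is None: print(k,P[0],P[2],np.linalg.norm(P[0]-P[2]));continue
    a,b=(P[0]+P[2])/2,(P[1]+P[3])/2;print(k,'top',a,'bot',b,'gap',np.linalg.norm(P[0]-P[2]),'mid',(a+b)/2,'ang',np.degrees(np.arctan2(*(b-a)[::-1])))
c=onplane(cm,[g(*p) for p in((50,41),(735,128),(660,479),(48,410))],18)[:,:2]
print(c,'size',[np.linalg.norm(c[i]-c[i-1]) for i in range(4)],'mean',c.mean(0))
```

```text
brown [529.6  64.9   5. ] [626.   77.5  40. ] len 96.39550778614284 mid [577.8  71.2]
green [540.3 133.    5. ] [597.6 139.8  40. ] len 57.29632838153168 mid [568.9 136.4]
yellow [538.5 202.3   5. ] [615.4 204.5  40. ] len 76.86798208765686 mid [576.9 203.4]
red [506.9 269.1   5. ] [624.2 269.4  40. ] len 117.32892570342511 mid [565.6 269.3]
end top [ 421.8 -314.4] bot [ 587.6 -334.9] gap 26.15776997474771 mid [ 504.7 -324.7] ang -7.0211885280786985
4 top [ 429.8 -251.9] bot [ 595.5 -271.7] gap 25.853484505666255 mid [ 512.6 -261.8] ang -6.8211767930471545
3 top [ 443.2 -189.5] bot [ 603.4 -208.5] gap 25.485905919080185 mid [ 523.3 -199. ] ang -6.785720877561897
2 top [ 447.  -126.1] bot [ 610.4 -145.3] gap 26.399480078835374 mid [ 528.7 -135.7] ang -6.726291697067633
blk [451.2 -77.2] [455.6 -50.6] 26.951207397082754
[[ 409.2 -349.9]
 [ 449.4  -26. ]
 [ 630.3  -48.9]
 [ 592.  -372.3]] size [np.float64(184.19115787132054), np.float64(326.3507258398781), np.float64(182.3903829050922), np.float64(325.69702952965645)] mean [ 520.2 -199.3]
```

Lanes fit a pitch of about 63–64 mm at −6.9°, with the tray centre at (520.2, −199). Jar lengths agree within 4 mm.

The open fingers (114 mm over the backs) won't fit between neighbours. I'll pick and place in the order red, brown, yellow, green, so one side is always free, and tilt the tool 20° about the jar axis so the finger on the neighbour's side stays above it. Red also has the cup beside it, so I'll grip its −x end, clear of both yellow and the cup.

```bash
cat > act.py <<'E'
from h import *
JARS={'red':((566,269),120),'brown':((578,70.7),100),'yellow':((577.5,203),80),'green':((569.3,136.2),60)}
TC=np.array([520.2,-198.9]);LA=np.radians(-6.9)
N=np.array([-np.sin(LA),np.cos(LA)])
LANE={'red':TC+64*N,'brown':TC,'yellow':TC-64*N,'green':TC-128*N}
JA=np.radians(2.5)
def rot(yaw,tilt):  # tilt>0: +y finger up
    a=np.array([np.cos(yaw),np.sin(yaw),0]);n=np.array([-np.sin(yaw),np.cos(yaw),0]);Z=np.array([0,0,1.])
    t=np.radians(tilt);x=np.cos(t)*n+np.sin(t)*Z;z=np.sin(t)*n-np.cos(t)*Z
    return np.column_stack([x,np.cross(z,x),z]),a
def pickpose(c,s,tilt,dz):
    R,a=rot(JA,tilt);return np.r_[JARS[c][0],23+dz]+s*a,R
def placepose(c,s,tilt,dz,off=0.):
    R,a=rot(LA,tilt);return np.r_[LANE[c],26+dz]+(s+off)*a,R
up=lambda p,h:np.r_[p[:2],h]
def st(tag):
    o=observe();print(tag,'t%.1f'%o['time_s'],'w%.1f'%o['width'],o['position'].round(1),'f',np.round(o['ft_force'],1));return o
def pic(cn,name,box=None,f=1):
    im=read_camera(cn)
    if box: x0,y0,x1,y1=box;im=im[y0:y1,x0:x1]
    if f!=1: im=cv2.resize(im,None,fx=f,fy=f,interpolation=cv2.INTER_CUBIC)
    cv2.imwrite(f'pics/{name}.png',im[:,:,::-1])
def pick(c,s,tilt,dz,force=60):
    p,R=pickpose(c,s,tilt,dz)
    movep(up(p,150),R);move_l(up(p,75),max_speed=150);st('above');move_l(p,max_speed=60);st('down')
    pic('side',c+'_pre',(160,200,440,440),2.5)
    grasp(force);st('grip');move_l(up(p,60),max_speed=60);st('lift');pic('side',c+'_lift',(160,150,440,440),2)
E
python3 - <<'E'
from act import *
for c,s,t in(('red',-46,0),('brown',0,20),('yellow',0,-20),('green',0,20)):
    for p,R in(pickpose(c,s,t,1),placepose(c,s,20,1)):
        print(c,p.round(1),[np.round(inverse_kinematics(q,R),0) if inverse_kinematics(q,R) is not None else None for q in(p,up(p,150))])
E
python3 - <<'E'
from act import *
pick('red',-46,0,-2)
E
```

```text
red [520. 267.  24.] [array([ 20.,  23., 105.,  -0.,  52., -72.]), array([ 20.,  13., 102.,  -0.,  65., -72.])]
red [ 482.2 -129.8   27. ] [array([ -34.,   19.,  113.,   21.,   59., -129.]), array([ -34.,    7.,  111.,   19.,   72., -124.])]
brown [578.   70.7  24. ] [array([ -10.,   25.,  105.,   23.,   57., -117.]), array([ -10.,   14.,  103.,   21.,   69., -111.])]
brown [ 520.2 -198.9   27. ] [array([ -37.,   25.,  104.,   19.,   63., -131.]), array([ -37.,   15.,  102.,   18.,   74., -127.])]
yellow [577.5 203.   24. ] [array([ 22.,  31.,  96., -21.,  62., -59.]), array([ 22.,  21.,  94., -20.,  73., -64.])]
yellow [ 512.5 -262.4   27. ] [array([ -42.,   28.,  100.,   18.,   65., -135.]), array([ -42.,   18.,   98.,   17.,   77., -131.])]
green [569.3 136.2  24. ] [array([  -4.,   24.,  106.,   25.,   55., -111.]), array([  -4.,   13.,  104.,   22.,   67., -105.])]
green [ 504.8 -326.    27. ] [array([ -47.,   31.,   95.,   16.,   68., -138.]), array([ -47.,   22.,   93.,   15.,   79., -135.])]
above t8.2 w85.2 [520.8 266.9  75.6] f [-0.5 -0.5  0.1]
down t9.2 w85.5 [520.5 267.2  21.4] f [-0.1  0.2 -0.3]
grip t9.8 w34.0 [520.3 266.1  21.7] f [-1.1 -4.9  5. ]
lift t10.6 w34.2 [519.8 267.   59.9] f [-0.6  0.2 -2.5]
```

View pics/red_pre.png

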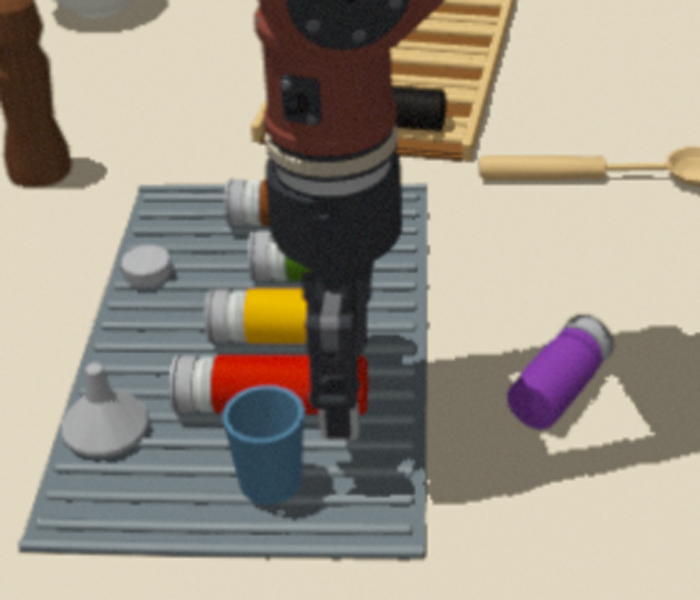

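View pics/red_lift.png

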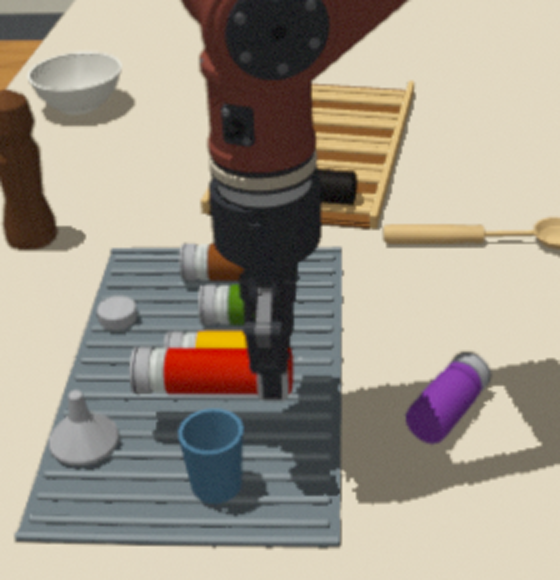

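Red is gripped and hangs level (lid at (150,370), body to (290,370) in the crop), and the cup at (212,455) hasn't moved. Placing it in lane_2.

```bash
cat >> act.py <<'E'
def place(c,s,tilt,jz):
    p,R=placepose(c,s,tilt,0);p=p-jz*R[:,2]
    o=observe();move_l(up(o['position'],160),max_speed=150)
    movep(up(p,160),R);move_l(up(p,p[2]+25),max_speed=150);sleep(.3)
    f0=st('over')['ft_force'][2]
    for k in (6,4,3,2,1,0,-1,-2):
        move_l(up(p,p[2]+k),max_speed=30);sleep(.15)
        f=observe()['ft_force'][2]-f0;print(k,round(f,1),end=' ')
        if f>3: break
    st('\nlow');pic('side',c+'_low',(230,160,400,280),4)
    open_jaws();sleep(.2);st('open')
    move_l(up(p,p[2]+70),max_speed=80)
    movep([505,-190,330],np.array([[0,1,0],[1,0,0],[0,0,-1.]]));sleep(.3)
    o=observe();im=read_camera('wrist');np.savez('t_'+c+'.npz',im=im,ee_rot=o['ee_rot'],position=o['position'])
    cv2.imwrite(f'pics/{c}_done.png',cv2.resize(im[60:300],None,fx=1.25,fy=1.25)[:,:,::-1]);st('done')
E
python3 - <<'E'
from act import *
place('red',-46,20,-2)
E
```

```text
over t14.1 w34.0 [ 482.9 -129.6   49.9] f [ 0.5  0.3 -1.3]
6 -0.1 4 -0.1 3 0.0 2 -0.3 1 -0.1 0 4.5 
low t17.1 w34.0 [ 482.6 -129.4   24.5] f [-1.7 -1.2  3.3]
open t17.9 w85.3 [ 482.3 -129.2   24.1] f [ 0.3  0.4 -0.4]
done t20.2 w85.8 [ 504.5 -189.9  328.6] f [0.7 0.2 0.5]
```

View pics/red_low.png

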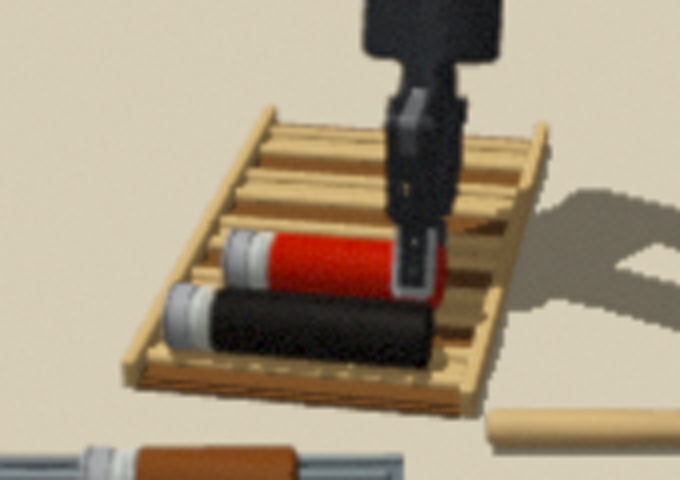

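View pics/red_done.png

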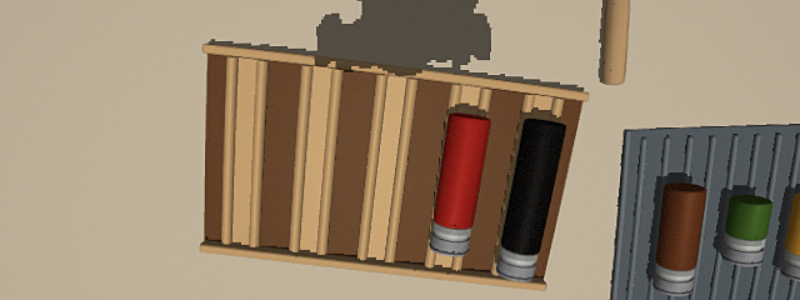

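Red lies in lane_2 at (461,185), next to the black jar at (532,200), which hasn't been disturbed. I'll measure its lengthwise centring, then pick brown.

```bash
cat > chk.py <<'E'
from act import *
from meas import body,axis,camz,HS
def chk(f,c,top=None,bot=None):
    """top/bot: rows/cols picked in the full picture for the jar's two ends"""
    im,cm=camz(f);m,s=body(im,c,(150,60,480,300));p0,d,t,b=axis(cm,m,26)
    u=np.array([np.cos(LA),np.sin(LA)])
    e=p0-LANE[c];print(c,'side',round(float(e@N),1),'ang',np.degrees(np.arctan2(d[1],d[0])).round(1)+6.9)
    if top: 
        a=onplane(cm,[top],8)[0][:2];q=onplane(cm,[bot],43)[0][:2]
        print('  ends',((a-LANE[c])@u).round(1),((q-LANE[c])@u).round(1),'mid',(((a+q)/2-LANE[c])@u).round(1))
E
python3 - <<'E'
from chk import *
k=lambda x,y:((x+.5)/1.25-.5,(y+.5)/1.25-.5+60)
chk('t_red.npz','red',k(470,113),k(450,257))
pick('brown',0,20,1)
E
```

```text
red side -0.2 ang -0.4000001
  ends -60.7 60.4 mid -0.2
above t22.1 w85.5 [578.8  70.3  75.8] f [-0.1 -0.6 -0.3]
down t23.1 w85.3 [578.4  70.7  24.3] f [ 0.3  0.4 -0.1]
grip t23.6 w33.8 [578.5  70.5  24.5] f [-0.  -1.2  2.5]
lift t24.4 w33.9 [577.9  70.7  60.1] f [-0.   1.2 -0.7]
```

View pics/brown_lift.png

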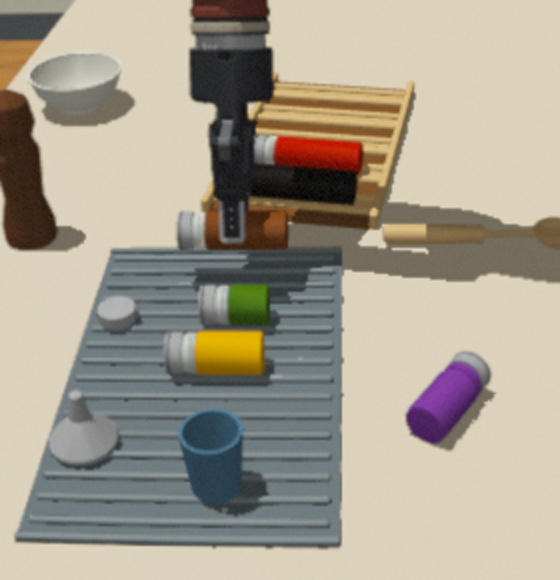

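Red is within 0.5 mm of its lane middle and 0.4° of its line. Brown is lifted level at (235,230), and green and yellow are untouched.

Run:
```python
from act import *
place('brown',0,20,1)
```

```text
over t27.5 w33.8 [ 520.7 -199.7   52.9] f [-0.1 -0.6 -0.1]
6 -0.6 4 -0.8 3 -0.4 2 -1.0 1 -0.8 0 0.3 -1 5.3 
low t30.8 w34.3 [ 520.4 -199.5   27. ] f [-2.  -1.3  5.1]
open t31.6 w85.3 [ 520.2 -199.2   25.9] f [ 0.6 -0.6  0.4]
done t34.0 w85.4 [ 504.6 -190.2  328.4] f [ 0.5  0.4 -0.6]
```

View pics/brown_done.png

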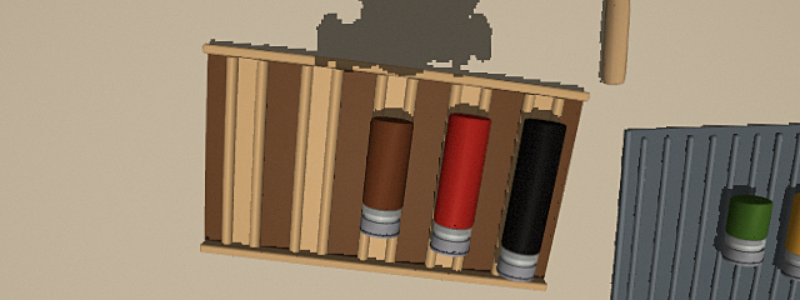

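Brown sits in lane_3 at (386,177), and the black and red jars are unchanged. Yellow next, with the −y finger up over green.

Run:
```python
from chk import *
k=lambda x,y:((x+.5)/1.25-.5,(y+.5)/1.25-.5+60)
chk('t_brown.npz','brown',k(393,117),k(380,237))
pick('yellow',0,-20,1)
```

```text
brown side -0.7 ang -0.2999997
  ends -49.1 49.4 mid 0.2
above t36.2 w85.4 [578.1 202.7  75.5] f [0.7 0.5 0.6]
down t37.2 w85.5 [577.9 203.2  24.4] f [-0.1  0.1 -0.4]
grip t37.8 w33.9 [578.  203.   24.7] f [-0.7 -0.7  3.7]
lift t38.6 w33.7 [577.4 203.   60. ] f [-0.5  0.5 -0.9]
```

View pics/yellow_lift.png

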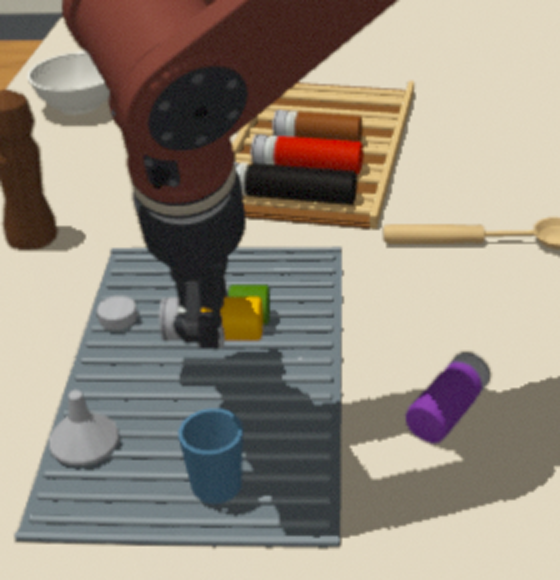

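Brown is centred within 1 mm. Yellow is held level at (215,318), green behind it at (250,300) hasn't moved, and the cup hasn't either.

Run:
```python
from act import *
place('yellow',0,20,1)
pick('green',0,20,1)
```

```text
over t42.3 w33.7 [ 513.  -263.3   52.9] f [-0.8  0.5 -0.3]
6 -0.6 4 -1.1 3 -0.4 2 -0.1 1 -0.5 0 2.6 -1 7.9 
low t45.7 w34.2 [ 512.8 -263.1   27.3] f [-2.6 -0.5  7.6]
open t46.5 w85.5 [ 512.5 -262.8   25.9] f [-0.5  0.4  0.8]
done t48.8 w85.5 [ 504.6 -190.4  328.6] f [-0.3 -0.1  0.3]
above t50.9 w85.5 [570.1 135.9  75.7] f [-0.6 -0.   1.3]
down t51.9 w85.2 [569.7 136.2  24.3] f [-0.6 -0.3 -0. ]
grip t52.5 w34.1 [569.9 136.1  24.5] f [ 0.6 -1.5  3. ]
lift t53.2 w34.1 [569.2 136.2  60.1] f [-0.7  0.  -1. ]
```

View pics/yellow_done.png

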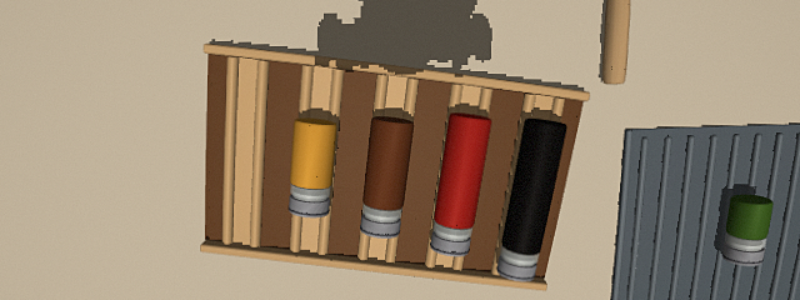

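View pics/green_lift.png

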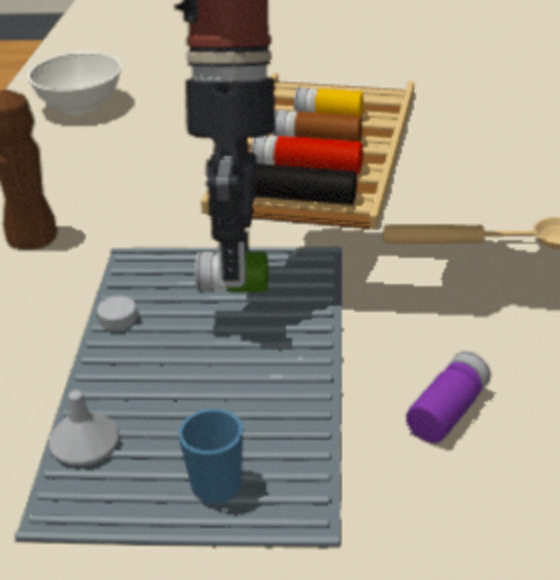

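Yellow is in lane_4 at (312,167), and green is gripped level at (235,272). Now the last placing.

Run:
```python
from act import *
place('green',0,20,1)
pic('side','final_side')
```

```text
over t56.9 w33.6 [ 505.3 -326.9   53. ] f [-0.4  0.6 -0.3]
6 -0.8 4 -0.7 3 -0.0 2 -1.0 1 -0.2 0 -0.4 -1 5.9 
low t60.3 w34.5 [ 505.1 -326.8   27. ] f [-1.5 -1.   5.6]
open t61.1 w85.3 [ 504.8 -326.3   25.9] f [-0.8  0.1 -0.3]
done t63.5 w85.1 [ 504.7 -190.5  328.8] f [ 0.2 -0.  -0. ]
```

View pics/green_done.png

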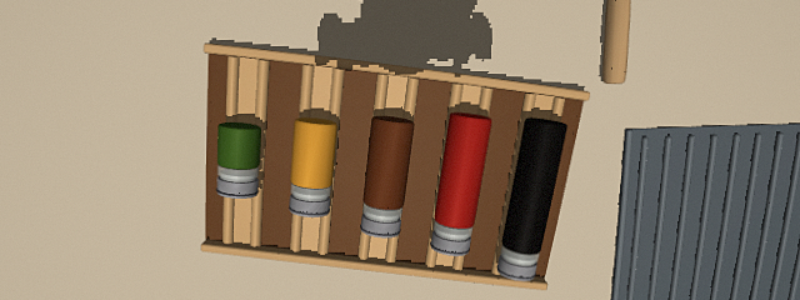

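View pics/final_side.png

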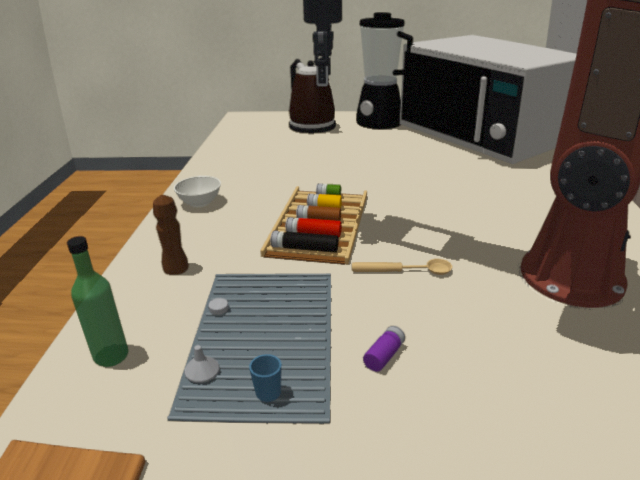

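The row steps down black, red, brown, yellow, green, with green at (238,160). In the side view the cup is still at (266,379), and the black jar is still at (305,241). One numeric check of all four, then I'll hand in.

Run:
```python
from chk import *
k=lambda x,y:((x+.5)/1.25-.5,(y+.5)/1.25-.5+60)
for c,t,b in(('red',(470,113),(450,257)),('brown',(393,117),(380,237)),('yellow',(315,119),(309,217)),('green',(240,122),(237,198))):
    chk('t_green.npz',c,k(*t),k(*b))
```

```text
red side -0.4 ang 0.20000029
  ends -60.0 61.2 mid 0.6
brown side -0.7 ang -0.099999905
  ends -48.5 50.1 mid 0.8
yellow side -1.3 ang -0.9000001
  ends -38.9 39.4 mid 0.2
green side -0.7 ang -1.9000001
  ends -29.0 29.9 mid 0.4
```

Run:
```python
from act import *
sign_off()
```

```text
the job is handed in; nothing more can be done
```

All four jars are in the tray and the job is handed in. From the black jar in the +y end lane, the row runs red 120 in lane_2, brown 100 in lane_3, yellow 80 in lane_4 and green 60 in the −y end lane. I moved them in that order, so each pick and release had one side free. I tilted the tool 20° about the jar axis to keep the other finger above the neighbouring jar. Red was the one untilted pick: I gripped it by its −x end, clear of the cup and yellow.

- **Jar positions:** in the last wrist picture, all four jars are within about 1 mm of mid-lane lengthwise, 1.3 mm sideways and 2° of the lane line (limits 15 mm, 8 mm and 6.9°). The lanes come from the same camera's calibration, which is good to about 2 mm.
- **Other objects:** the black jar and the cup sit at the same pixels in the side view as at the start. The purple jar was left alone.
- **Forces and time:** each jar touched down at about 4.5–8 N, and the arm was clear at about 63 s of the 125 s allowed.
- **Checks that disagreed:** the first end measurements came out about 6 mm off because the masks missed the dark end faces, so I re-measured from crop edges before the first pick. Measured jar lengths still ran up to 4 mm short. No check failed afterwards.

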